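# Fit the sizing plug in a damp paper tube

## Robot

A 7-joint arm with a two-finger parallel gripper is mounted at the origin on the work surface. World frame = base frame: x ahead of the robot, y to its left, z up, the work surface at z = 0. Lengths are in m, angles in rad, forces in N, time in s.
With the tool pointing down it reaches from about 0.4 to 0.85 m from the base axis. Payload 10.4 kg.
Tool frame: the origin (TCP) lies midway between the tips of the shut fingers; the grasp point (between the pads) lies 19 mm behind it; z points along the fingers, x is the direction in which the jaws open and shut, and the axes are right-handed (so a half turn about z gives the same grasp; the last joint's range is limited). The gripper opens to 85 mm and grips with 20 to 120 N. Pads are 22 mm wide; open, the fingers measure 114 mm over their backs; the gripper's body (76 mm by 85 mm) begins 54 mm behind the grasp point. The pads swing forward as they close: fully open they stand 13 mm farther back than shut.
Start: joints at [-1.155, 0.332, -0.065, 1.46, 0.022, 1.35, -0.088], TCP at [0.266, 0.566, 0.231] pointing down, gripper open.
Joint ranges: [-2.6, 2.6], [-0.5, 2.12], [-1.47, 1.34], [0.16, 2.42], [-1.27, 4.41], [0.06, 2.06], [-2.6, 2.6]. Speed limits (rad/s): [2.22, 2.22, 2.79, 2.79, 3.14, 3.14, 3.14].

## Interface

Orientations are given as a unit quaternion [x, y, z, w].
In Python, from workcell import manip, cams gives the robot as it stands.
- The arm moves only by the tool move_arm, never from a script. Its argument "moves" is a list of rows, each a list of 7 numbers: the turn, a rotation vector about the tool's x, y, z in degrees, then the shift along the tool's x, y, z in m, then the finger opening in m, from 0 to 0.0854. A call has 1 to 10 rows; each row is the pose to reach, as a shift and turn from the pose commanded when the call began, along the tool's axes at that moment; what a row does not reach only later rows make up. A row lasts 1/10 s, in which the tool goes at most 50 mm and 8.59 degrees, less where a joint would pass 70% of its speed; a pose out of reach is approached as far as the arm can. A call with a gripper value outside its range is refused whole. The fingers move at their own pace and stop on an object; "grip_force" is the grip in N (left out, the last holds). Time passes only in rows, so rows that repeat a pose let the fingers close. It gives the time, the measured TCP pose, the force and the opening at its end, in the units of the state.
- manip.get_obs(): the state, without advancing time (a new reading comes with each control period).
- cams.camera(name): name is "scene" or "top" or "wrist"; returns the picture (420x560x3 uint8, red, green, blue); there is no depth.
- cams.camera_params(name): a dict with "fx", "fy", "cx", "cy" (pixels), "xyz" and "rotation" of the camera in the world. Camera axes: x right, y up, looking along -z (the intrinsics and any distortion apply to the point x, -y, -z); pixel columns grow to the right and rows downward; lengths in m; the calibration is good to about 2 mm. A picture is of the moment at which its call begins: read the wrist's pose just before it. camera_params takes no time and is no camera call; for the wrist camera it gives the pose at the moment of the call.
- manip.hand_in(): hands the job in, once; it reports no verdict.
The state is a dict: "clock": time; "joint_pos": joint angles; "joint_velocities": joint speeds; "tau": joint torques, N m; "position": TCP position; "ee_rot": TCP orientation; "ft_force": force on the tool from outside, world axes, zero at the start; "torque": the same for the moment, N m; "grip_width": opening from 0.0 (shut) to 1.0 (fully open).
Only numpy, scipy, OpenCV 4.12 (cv2) and the standard library are available. Lean on these libraries where they do the work, as an engineer would, in place of code of your own. Each camera call takes 0.05 s, during which the arm holds its last target. There are 200 camera calls.

## Task

The damp paper tube standing open in the drying block needs its steel sizing plug (red handle, in the rack) so that it dries round, like its neighbour. The fit is tight: lean the plug clearly over and enter it edge-first in the tube's mouth, feel it against the wall, then straighten it, slide it fully home until its collar rests on the rim, and let go. Go gently, pushing no harder than about 25 N as the wet paper crushes, and leave the finished tube, the brass plug, the tape and the glue jar where they are.

Things in the scene. Friction and masses are not known exactly. Their poses are not given: they have to be found in the camera images.
- block: wooden drying block, fixed, 96 x 230 x 40 mm high with 6 mm high strips along its long sides; origin at the centre of its underside, long side along its y. Two round sockets 46 mm wide, 30 mm deep, at its y = -65 mm (the open tube, held with small wooden wedges; tube and wedges count as part of the block) and y = +65 mm (the finished tube)
- mouth (a point): nominal mouth of the open paper tube: on its socket's axis, 110 mm above the bench; axes as the block's. Tube: 40 mm outside, square-edged, bore 33.2 mm at the mouth, narrowing slightly, tight over the plug's last 5 mm (some 6 N drag). Upright and wedged firm, but hand-cut and off centre: the real mouth lies up to 3 mm off this point along x and y, and up to 4 mm higher or lower; find it by feel
- rack: wooden rack, fixed, 80 x 200 x 45 mm high, origin at the centre of its underside; two round holes of 36 mm, 35 mm deep, at its y = +49 and -49 mm, hold the two plugs loosely, upright
- plug_grip (a point): centre of the red handle of the steel plug. From below: steel cylinder 32 mm across, 55 mm long, square-edged; steel collar 42 mm across, 6 mm thick; square handle 26 x 26 x 56 mm tall. 117 mm overall, about 0.3 kg. z points from foot to handle, x and y are square to the handle's faces. 89 mm above the foot, 34 mm above the collar's underside
- plug_foot (a point): centre of the flat lower end of the steel plug, 89 mm below plug_grip; same axes. When the plug is home it lies 55 mm below the tube's real rim
- plug: the same steel plug; origin at plug_foot
- done: the finished neighbour, a paper tube with its own steel plug and red handle already home, loose in the block's other socket; 40 mm across, 162 mm tall, origin at the centre of its foot. Not to be disturbed
- small_plug: brass plug 28 mm across with a blue handle, otherwise the same shape, standing in the rack's other hole; origin at its foot. Not to be disturbed
- tape: roll of tape lying flat, 90 mm across, 24 mm tall, origin at the centre of its underside. Not to be disturbed
- glue: white glue jar with red cap, 60 mm across, 85 mm tall, origin at the centre of its underside. Not to be disturbed
- collar: steel collar of the plug, fixed on it, 42 mm across, 6 mm thick; origin at the centre of its underside, 55 mm above plug_foot

How it is judged:
By the outcome, as a careful person would: the job done as asked, in the order asked, and still so for the second after the job is handed in, with the robot touching nothing.
It also fails if it takes over 72 s, if anything falls off the work surface, if the arm or the gripper's body presses on something with over 40 N, if the wrist force passes 120 N, or if a joint passes its speed limit or range.

## Working session

There is one attempt and no reset: what is moved stays moved. The work goes in short steps, Python scripts to look and compute and a tool call to move; the robot and the scene stay as the last step left them, time stands still between calls to the robot, and variables do not carry over. Pictures are saved under pics/ and viewed, about 8 in all and at most 12, crops included, and the job is handed in when it is done.

Besides the shell and the picture viewer there is one more tool, called after ">>>" as name(argument=value, ...), one argument or row to a line, values as JSON. move_arm: Moves the arm, as the interface text tells. Its arguments: {"type":"object","properties":{"moves":{"type":"array","items":{"type":"array","items":{"type":"number"}}},"grip_force":{"type":"number"}},"required":["moves"]}

```bash
mkdir -p pics; ls
cat > h.py <<'E'
import numpy as np, cv2
from workcell import manip, cams
from scipy.spatial.transform import Rotation as R
def Rm(p):
    r=np.array(p["rotation"],float)
    return r if r.shape==(3,3) else R.from_quat(r).as_matrix()
def ray(p,u,v):
    d=Rm(p)@np.array([(u-p["cx"])/p["fx"],-(v-p["cy"])/p["fy"],-1.0]); return np.array(p["xyz"]),d
def onz(p,u,v,z):
    o,d=ray(p,u,v); return o+d*(z-o[2])/d[2]
def proj(p,X):
    c=Rm(p).T@(np.array(X)-np.array(p["xyz"])); return p["cx"]+p["fx"]*c[0]/-c[2], p["cy"]-p["fy"]*c[1]/-c[2]
def tri(pa,a,pb,b):
    o1,d1=ray(pa,*a);o2,d2=ray(pb,*b)
    s=np.linalg.lstsq(np.c_[d1,-d2],o2-o1,rcond=None)[0]
    A=o1+s[0]*d1;B=o2+s[1]*d2
    return (A+B)/2,np.linalg.norm(A-B)
E
python3 - <<'E'
from h import *
print(manip.get_obs())
for n in("scene","top"):
    im=cams.camera(n);print(n,cams.camera_params(n));cv2.imwrite(f"pics/{n}0.png",im[...,::-1])
E
```

```text
pics
{'clock': 0.0, 'joint_pos': array([-1.15459134,  0.33287973, -0.06474123,  1.46094569,  0.0215886 ,
        1.34986971, -0.08848669]), 'joint_velocities': array([-1.77021272e-03, -1.03121578e-04, -4.17477455e-04,  1.71982378e-04,
        8.37158246e-05, -1.49618828e-03,  1.29255611e-03]), 'tau': array([-7.27150345e-04, -6.25446081e+01,  4.89057193e-02, -3.91606987e+01,
        1.62185408e-02,  1.00038704e-02, -3.15400587e-05]), 'position': array([0.26535792, 0.56546357, 0.23050902]), 'ee_rot': array([ 8.44035876e-01,  5.36286253e-01, -5.83084547e-04,  3.93932109e-04]), 'ft_force': array([-0.52910378, -0.39377075,  0.85430944]), 'torque': array([-0.0617409 ,  0.00462137,  0.0128366 ]), 'grip_width': 1.0061917919120609}
scene {'fx': 421.1115133096466, 'fy': 421.1115133096466, 'cx': 275.2929953807301, 'cy': 208.03358666309055, 'xyz': array([1.05185578, 0.50702646, 0.57595829]), 'rotation': array([0.15513713, 0.41560257, 0.84550854, 0.29719066])}
top {'fx': 419.57187860533236, 'fy': 419.57187860533236, 'cx': 277.76333011378637, 'cy': 212.7552651869085, 'xyz': array([ 0.51490913, -0.01447976,  0.82591306]), 'rotation': array([ 0.07305958, -0.05575777, -0.70222781,  0.70599538])}
```

View pics/scene0.png

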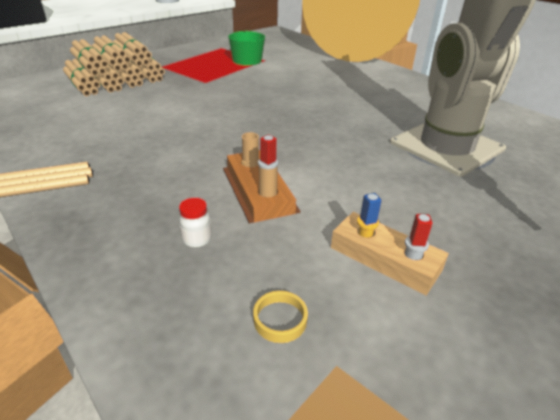

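View pics/top0.png

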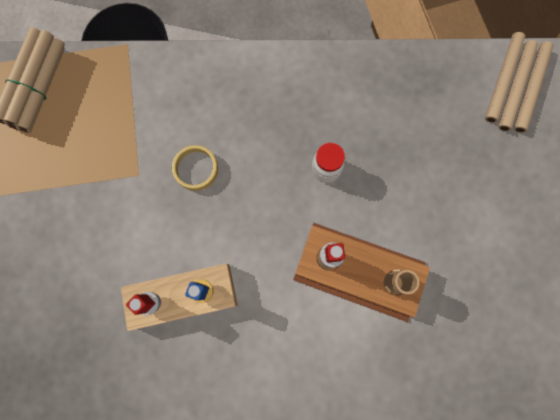

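Run:
```python
from h import *
t=cv2.imread("pics/top0.png");s=cv2.imread("pics/scene0.png")
def c(i,x,y,w,h,k): return cv2.resize(i[y:y+h,x:x+w],None,fx=k,fy=k,interpolation=cv2.INTER_CUBIC)
A=np.hstack([c(t,115,260,130,75,3),c(t,290,220,145,105,3)[:225*1+0] if 0 else cv2.resize(c(t,290,220,145,105,2.8),(406,294))[:225]])
a=c(t,115,258,130,75,3); b=c(t,290,220,136,100,3); d=c(s,325,185,130,105,3); e=c(s,220,125,80,100,3)
out=np.zeros((600,800,3),np.uint8)
for im,(x,y) in((a,(0,0)),(b,(392,0)),(d,(0,260)),(e,(410,300))): 
    im=im[:600-y,:800-x]; out[y:y+im.shape[0],x:x+im.shape[1]]=im
cv2.imwrite("pics/m1.png",out)
for n,i in(("top",t),("scene",s)):
    p=cams.camera_params(n)
    hsv=cv2.cvtColor(i,cv2.COLOR_BGR2HSV)
    m=(((hsv[...,0]<6)|(hsv[...,0]>174))&(hsv[...,1]>160)&(hsv[...,2]>70)).astype(np.uint8)
    _,_,st,ce=cv2.connectedComponentsWithStats(m)
    for q,k in zip(st,ce):
        if q[4]>30: print(n,q,k.round(1))
```

```text
top [     0      0    560    420 234274] [279.4 209.5]
top [317 143  27  28 608] [330.  156.6]
top [326 243  19  19 145] [333.6 253.6]
top [127 295  27  19 173] [141.4 305.1]
scene [     0      0    560    420 232723] [279.9 210.4]
scene [ 164   49   81   33 1392] [206.3  65.7]
scene [261 138  15  26 311] [267.7 150.2]
scene [180 198  26  20 433] [192.7 207.7]
scene [412 218  20  27 341] [421.  232.2]
```

View pics/m1.png

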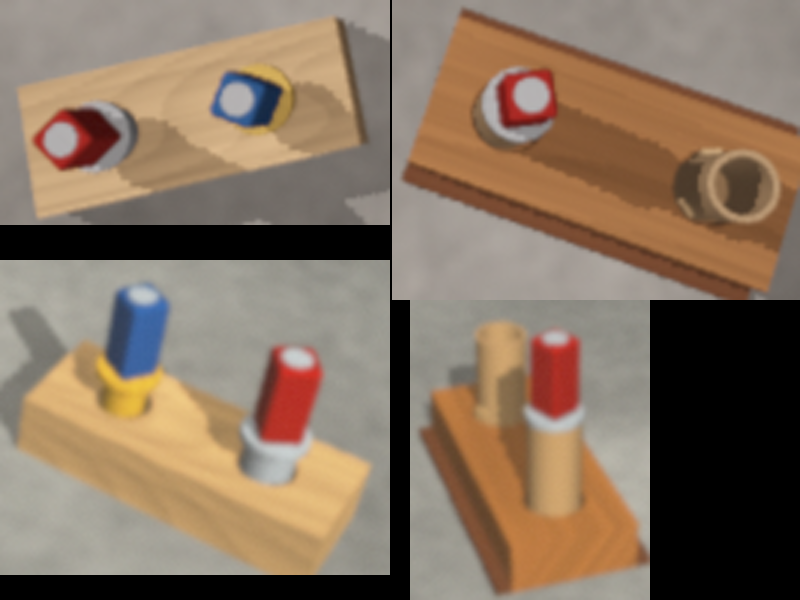

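Run:
```python
from h import *
pt=cams.camera_params("top");ps=cams.camera_params("scene")
print("plugtop tri",tri(pt,(135,304.3),ps,(424.3,217.3)), onz(pt,135,304.3,.127))
print("mouth",onz(pt,407,282,.11), tri(pt,(407,282),ps,(220+90/3,125+32/3)))
for z in(.046,.04):
  print("block", [onz(pt,290+(u-392)/3,220+v/3,z).round(4) for u,v in((462,10),(404,165),(780,285),(818,130))])
print("done top",onz(pt,290+139/3,220+95/3,.172), "glue",onz(pt,330,157,.085),"tape",onz(pt,195,167,.02))
print("smalltop",onz(pt,115+237/3,258+99/3,.127))
print("rack",[onz(pt,115+u/3,258+v/3,.045).round(4) for u,v in((17,87),(38,218),(366,143),(336,17))])
c=[onz(pt,115+u/3,258+v/3,.127) for u,v in((33,138),(68,107),(88,140),(68,170))]
print("handle corners",np.round(c,4))
print(R.from_quat(manip.get_obs()["ee_rot"]).as_matrix().round(3))
p=cams.camera_params("wrist"); print(p)
```

```text
plugtop tri (array([0.4907379 , 0.23521879, 0.12894023]), np.float64(0.0013656059856176604)) [0.49025601 0.23649829 0.127     ]
mouth [ 0.52989756 -0.21343841  0.11      ] (array([ 0.53062352, -0.21391625,  0.11086288]), np.float64(0.0020255322877588337))
block [array([ 0.6388, -0.0617,  0.046 ]), array([ 0.5425, -0.0255,  0.046 ]), array([ 0.4729, -0.2504,  0.046 ]), array([ 0.5653, -0.2784,  0.046 ])]
block [array([ 0.6397, -0.0621,  0.04  ]), array([ 0.5427, -0.0256,  0.04  ]), array([ 0.4726, -0.2522,  0.04  ]), array([ 0.5657, -0.2804,  0.04  ])]
done top [ 0.57434491 -0.08942562  0.172     ] glue [ 0.75594993 -0.09088582  0.085     ] tape [0.75627217 0.17247836 0.02      ]
smalltop [0.51245395 0.14009173 0.127     ]
rack [array([0.5184, 0.2949, 0.045 ]), array([0.4405, 0.2761, 0.045 ]), array([0.4865, 0.0783, 0.045 ]), array([0.5625, 0.0988, 0.045 ])]
handle corners [[0.4906 0.2514 0.127 ]
 [0.5074 0.2333 0.127 ]
 [0.4898 0.221  0.127 ]
 [0.4737 0.2309 0.127 ]]
[[ 0.425  0.905 -0.   ]
 [ 0.905 -0.425 -0.001]
 [-0.001  0.    -1.   ]]
{'fx': 322.09106385370256, 'fy': 322.09106385370256, 'cx': 281.48490047881177, 'cy': 217.1772059586544, 'xyz': array([0.19103115, 0.59998586, 0.37371541]), 'rotation': array([-0.13767137, -0.08657747,  0.52981234,  0.83237601])}
```

>>> move_arm(
  moves=[
    [0, 0, 22, -0.203, 0.344, 0.01, 0.085],
    [0, 0, 22, -0.203, 0.344, 0.01, 0.085],
    [0, 0, 22, -0.203, 0.344, 0.01, 0.085],
    [0, 0, 22, -0.203, 0.344, 0.01, 0.085],
    [0, 0, 22, -0.203, 0.344, 0.01, 0.085],
    [0, 0, 22, -0.203, 0.344, 0.01, 0.085],
    [0, 0, 22, -0.203, 0.344, 0.01, 0.085],
    [0, 0, 22, -0.203, 0.344, 0.01, 0.085],
    [0, 0, 22, -0.203, 0.344, 0.01, 0.085],
    [0, 0, 22, -0.203, 0.344, 0.01, 0.085],
  ],
)

```text
clock: 1.1
position: [0.491, 0.2348, 0.221]
ee_rot: [0.931, 0.364, -0.0, -0.0]
ft_force: [-0.3, 0.4, -0.2]
grip_width: 0.996
```

Run:
```python
from h import *
o=manip.get_obs();p=cams.camera_params("wrist");im=cams.camera("wrist")
cv2.imwrite("pics/w1.png",im[...,::-1])
print(o["clock"],o["position"],R.from_quat(o["ee_rot"]).as_matrix().round(3).tolist(),o["joint_velocities"].round(3))
print(proj(p,(.49,.236,.127)),proj(p,(.49,.236,.071)))
```

```text
1.1 [0.49101945 0.23478791 0.2209916 ] [[0.735, 0.678, -0.001], [0.678, -0.735, -0.0], [-0.001, -0.0, -1.0]] [-0.033  0.    -0.041  0.    -0.006  0.002 -0.009]
(np.float64(281.9694471841526), np.float64(217.00837083865167)) (np.float64(281.9374005965404), np.float64(197.96264304751818))
```

View pics/w1.png

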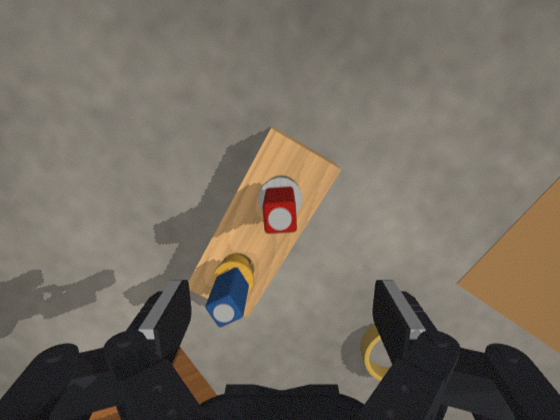

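Run:
```python
from h import *
im=cv2.imread("pics/w1.png");p=cams.camera_params("wrist")
c=im[170:245,250:315]
hsv=cv2.cvtColor(c,cv2.COLOR_BGR2HSV)
red=((hsv[...,0]<8)|(hsv[...,0]>172))&(hsv[...,1]>120)
top=(red&(hsv[...,2]>130)).astype(np.uint8)
print(np.unique(hsv[...,2][red],return_counts=True)[0][[0,-1]])
cn,_=cv2.findContours(top,cv2.RETR_EXTERNAL,cv2.CHAIN_APPROX_NONE)
k=max(cn,key=cv2.contourArea);r=cv2.minAreaRect(k);print(r)
ctr=np.array(r[0])+[250,170]; print(ctr,onz(p,*ctr,.127))
fill=cv2.drawContours(np.zeros_like(top),[k],-1,1,-1)
g=((hsv[...,1]<60)&(fill>0)); y,x=np.nonzero(g); print("disc",x.mean()+250,y.mean()+170,len(x),onz(p,x.mean()+250,y.mean()+170,.127))
# all red outline rect
for r0 in cv2.boxPoints(r): print((r0+[250,170]).round(1), onz(p,*(r0+[250,170]),.127).round(4))
```

```text
[ 87 163]
((30.309234619140625, 47.06615447998047), (29.67646026611328, 30.563980102539062), 86.8201675415039)
[280.30923462 217.06615448] [0.48832809 0.23661278 0.127     ]
disc 279.4730077120823 218.51156812339332 389 [0.48865959 0.23529875 0.127     ]
[264.2 203.1] [0.4716 0.2365 0.127 ]
[294.7 201.4] [0.4878 0.2534 0.127 ]
[296.4 231. ] [0.5055 0.2367 0.127 ]
[265.9 232.7] [0.4889 0.2193 0.127 ]
```

>>> move_arm(
  moves=[
    [0, 0, -3.5, -0.001, -0.002, 0.04, 0.085],
    [0, 0, -3.5, -0.001, -0.002, 0.08, 0.085],
    [0, 0, -3.5, -0.001, -0.002, 0.11, 0.085],
    [0, 0, -3.5, -0.001, -0.002, 0.13, 0.085],
    [0, 0, -3.5, -0.001, -0.002, 0.139, 0.085],
    [0, 0, -3.5, -0.001, -0.002, 0.139, 0.085],
    [0, 0, -3.5, -0.001, -0.002, 0.139, 0.02],
    [0, 0, -3.5, -0.001, -0.002, 0.139, 0.02],
    [0, 0, -3.5, -0.001, -0.002, 0.139, 0.02],
    [0, 0, -3.5, -0.001, -0.002, 0.139, 0.02],
  ],
  grip_force=40,
)

```text
clock: 2.15
position: [0.4889, 0.2369, 0.083]
ee_rot: [0.919, 0.394, 0.001, -0.0]
ft_force: [1.3, 1.4, -1.0]
grip_width: 0.323
```

>>> move_arm(
  moves=[
    [0, 0, 0, 0, 0, 0, 0.015],
    [0, 0, 0, 0, 0, 0, 0.015],
    [0, 0, 0, 0, 0, 0, 0.015],
    [0, 0, 0, 0, 0, 0, 0.015],
  ],
  grip_force=90,
)

```text
clock: 2.55
position: [0.4888, 0.2367, 0.0831]
ee_rot: [0.919, 0.394, 0.0, -0.0]
ft_force: [-2.2, -2.0, 6.0]
grip_width: 0.294
```

>>> move_arm(
  moves=[
    [0, 0, 0, 0, 0, -0.01, 0.015],
    [0, 0, 0, 0, 0, -0.03, 0.015],
    [0, 0, 0, 0, 0, -0.06, 0.015],
    [0, 0, 0, 0, 0, -0.1, 0.015],
    [0, 0, 0, 0, 0, -0.14, 0.015],
    [0, 0, 0, 0, 0, -0.17, 0.015],
    [0, 0, 0, 0, 0, -0.19, 0.015],
    [0, 0, 0, 0, 0, -0.19, 0.015],
    [0, 0, 0, 0, 0, -0.19, 0.015],
  ],
)

```text
clock: 3.45
position: [0.4883, 0.2365, 0.2716]
ee_rot: [0.919, 0.394, -0.0, 0.0]
ft_force: [-0.9, -0.3, -3.9]
grip_width: 0.293
```

Run:
```python
from h import *
o=manip.get_obs();p=cams.camera_params("top");im=cams.camera("top");s=cams.camera("scene");p2=cams.camera_params("scene")
M=R.from_quat(o["ee_rot"]).as_matrix()
print(o["clock"],o["position"],M.round(3).tolist(),o["ft_force"])
g=o["position"]-M[:,2]*.0
f=o["position"]+M[:,2]*.0705
for n,q in(("top",p),("scene",p2)): print(n,proj(q,f),proj(q,o["position"]))
a=cv2.resize(im[200:420,60:240][:,:,::-1],None,fx=2,fy=2);b=cv2.resize(s[140:360,340:540][:,:,::-1],None,fx=2,fy=2)
cv2.imwrite("pics/lift.png",np.hstack([a,b]))
# target turn/shift
ang=np.degrees(np.arctan2(M[1,0],M[0,0]));print("jaw angle",ang)
d=np.array([.530,-.2138,0])-o["position"];print("delta tool",M.T@np.array([d[0],d[1],0]))
```

```text
3.45 [0.48832367 0.23647127 0.27162364] [[0.69, 0.724, -0.0], [0.724, -0.69, -0.0], [-0.0, -0.0, -1.0]] [-0.85597194 -0.27428366 -3.89266199]
top (np.float64(116.83080030733043), np.float64(307.33982223125105)) (np.float64(95.11270131362812), np.float64(309.4868947011152))
scene (np.float64(436.58241301792293), np.float64(182.0923044628947)) (np.float64(448.1201825484352), np.float64(143.2983954047005))
jaw angle 46.35593312103716
delta tool [-2.97070809e-01  3.40925297e-01  7.45684429e-05]
```

View pics/lift.png

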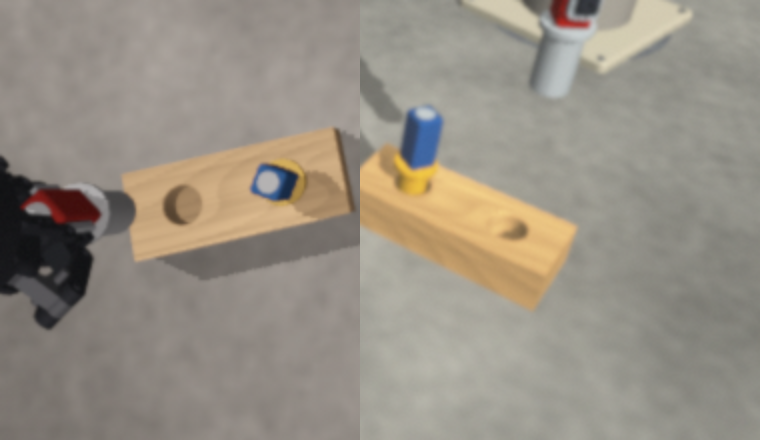

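>>> move_arm(
  moves=[
    [0, 0, 7, -0.03, 0.034, 0, 0.015],
    [0, 0, 14, -0.065, 0.07, 0, 0.015],
    [0, 0, 21, -0.1, 0.11, 0, 0.015],
    [0, 0, 28, -0.135, 0.148, 0, 0.015],
    [0, 0, 35, -0.17, 0.185, 0, 0.015],
    [0, 0, 42, -0.205, 0.224, 0, 0.015],
    [0, 0, 49, -0.24, 0.262, 0, 0.015],
    [0, 0, 56, -0.275, 0.3, 0, 0.015],
    [0, 0, 61, -0.305, 0.335, 0, 0.015],
    [0, 0, 65, -0.32, 0.3515, 0, 0.015],
  ],
)

```text
clock: 4.55
position: [0.5207, -0.2416, 0.2711]
ee_rot: [0.986, -0.166, -0.001, 0.001]
ft_force: [-0.5, 0.6, -2.9]
grip_width: 0.293
```

>>> move_arm(
  moves=[
    [0, 0, 0, 0, 0, 0, 0.015],
    [0, 0, 0, 0, 0, 0, 0.015],
    [0, 0, 0, 0, 0, 0, 0.015],
  ],
)

```text
clock: 4.85
position: [0.5221, -0.2362, 0.2713]
ee_rot: [0.987, -0.161, -0.001, -0.0]
ft_force: [-0.2, 0.7, -2.7]
grip_width: 0.294
```

Run:
```python
from h import *
o=manip.get_obs();p=cams.camera_params("wrist");im=cams.camera("wrist")
M=R.from_quat(o["ee_rot"]).as_matrix()
print(o["clock"],o["position"],M.round(3).tolist(),o["ft_force"],o["torque"],o["joint_pos"])
print(proj(p,(.53,-.2138,.11)),proj(p,o["position"]+M[:,2]*.0705))
u,v=map(int,proj(p,(.53,-.2138,.11)))
u0=max(0,u-140);v0=max(0,v-100);print(u0,v0)
cv2.imwrite("pics/w2full.png",im[...,::-1])
cv2.imwrite("pics/w2.png",cv2.resize(im[v0:v0+200,u0:u0+260,::-1],None,fx=3,fy=3,interpolation=cv2.INTER_CUBIC))
```

```text
4.85 [ 0.52210232 -0.23616769  0.27132372] [[0.948, -0.318, -0.001], [-0.318, -0.948, 0.001], [-0.002, -0.0, -1.0]] [-0.20479246  0.66002013 -2.68719861] [0.00191523 0.00516805 0.05452554] [-0.2352249   0.223078    0.68903787  1.5726222  -0.14342957  1.39907885
  0.14306339]
(np.float64(281.4496223875703), np.float64(172.57133605031214)) (np.float64(280.51422167248097), np.float64(229.90884137728384))
141 72
```

View pics/w2.png

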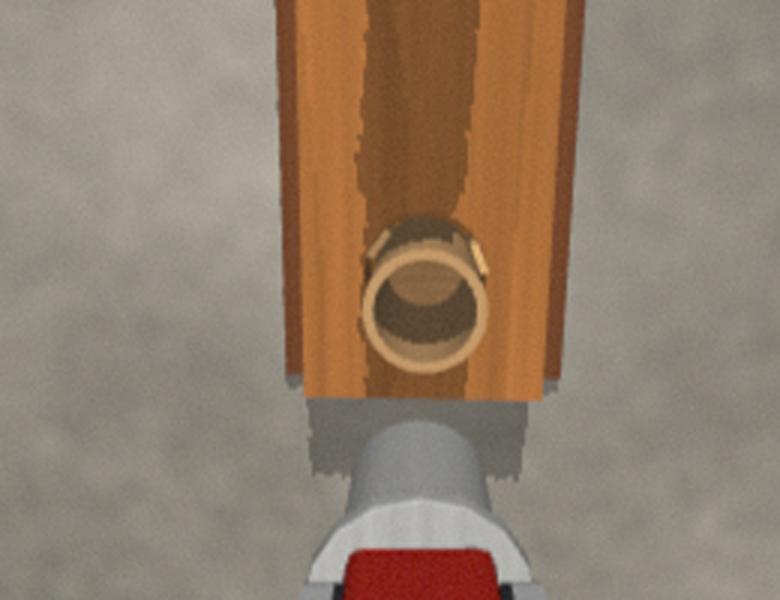

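Run:
```python
from h import *
o=manip.get_obs();p=cams.camera_params("wrist")
M=R.from_quat(o["ee_rot"]).as_matrix()
for z in(.106,.11,.114):
  m=onz(p,141+425/3,72+310.5/3,z); w=[np.linalg.norm(onz(p,141+362/3,72+310.5/3,z)-onz(p,141+488/3,72+310.5/3,z))]
  print(z,m,w,"tool delta",M.T@(m-o["position"]))
f=o["position"]+M[:,2]*.0705
print(proj(p,f-M[:,1]*.016),"seen",280.3,72+420/3)
```

```text
0.106 [ 0.53017126 -0.21751532  0.106     ] [np.float64(0.04072409536795295)] tool delta [ 0.00183197 -0.0199181   0.16562707]
0.11 [ 0.53041365 -0.21675198  0.11      ] [np.float64(0.04019655415192255)] tool delta [ 0.00181483 -0.02072117  0.16162755]
0.114 [ 0.53065605 -0.21598863  0.114     ] [np.float64(0.03966901293589226)] tool delta [ 0.0017977  -0.02152424  0.15762802]
(np.float64(280.53029480292787), np.float64(208.29623103359268)) seen 280.3 212.0
```

>>> move_arm(
  moves=[
    [0, 5, 0, -0.005, -0.006, 0.01, 0.015],
    [0, 10, 0, -0.01, -0.012, 0.02, 0.015],
    [0, 15, 0, -0.015, -0.018, 0.035, 0.015],
    [0, 20, 0, -0.0195, -0.0236, 0.05, 0.015],
    [0, 20, 0, -0.0195, -0.0236, 0.06, 0.015],
    [0, 20, 0, -0.0195, -0.0236, 0.07, 0.015],
    [0, 20, 0, -0.0195, -0.0236, 0.077, 0.015],
    [0, 20, 0, -0.0195, -0.0236, 0.077, 0.015],
    [0, 20, 0, -0.0195, -0.0236, 0.077, 0.015],
    [0, 20, 0, -0.0195, -0.0236, 0.077, 0.015],
  ],
)

```text
clock: 5.9
position: [0.5117, -0.2093, 0.1958]
ee_rot: [0.972, -0.16, 0.171, 0.028]
ft_force: [0.4, -0.6, -4.1]
grip_width: 0.294
```

```bash
cat >> h.py <<'E'
# fixed frame: origin = nominal mouth estimate (.53,-.215,.11)?; axes u (jaw dir at upright), y, z down
B=np.array([[.948,-.318,0],[-.318,-.948,0],[0,0,-1.]]).T
MO=np.array([.5221,-.2362,.2713])+B@np.array([.0019,-.0236,.1613])
def st(L=.073):
    o=manip.get_obs();M=R.from_quat(o["ee_rot"]).as_matrix()
    f=lambda v:(B.T@(o["position"]+M@np.array(v)-MO)*1e3).round(2)
    th=np.degrees(np.arctan2(-(B.T@M)[2,0],(B.T@M)[0,0]))
    print("t",round(o["clock"],2),"tilt",th.round(2),"low",f([-.016,0,L]),"high",f([.016,0,L]),"F(u,y,down)",(B.T@o["ft_force"]).round(2),"T",(B.T@o["torque"]).round(2))
E
python3 - <<'E'
from h import *
st()
print(MO,B)
im=cams.camera("wrist");cv2.imwrite("pics/w3.png",np.hstack([im[60:300,140:420,::-1],cams.camera("scene")[100:340,180:380,::-1]]).repeat(1,0))
E
```

```text
t 5.9 tilt 20.02 low [-10.35   1.43 -11.7 ] high [ 19.71   1.49 -22.65] F(u,y,down) [0.56 0.43 4.06] T [ 0.   -0.69 -0.03]
[ 0.531406  -0.2144314  0.11     ] [[ 0.948 -0.318  0.   ]
 [-0.318 -0.948  0.   ]
 [ 0.     0.    -1.   ]]
```

View pics/w3.png

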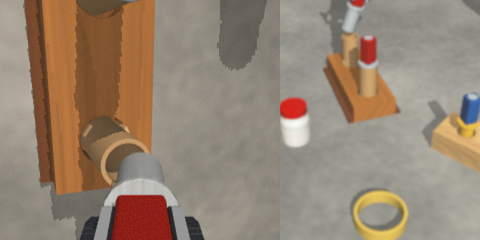

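>>> move_arm(
  moves=[
    [0, 0, 0, -0.0015, -0.0014, 0.003, 0.015],
    [0, 0, 0, -0.003, -0.0014, 0.006, 0.015],
    [0, 0, 0, -0.004, -0.0014, 0.009, 0.015],
    [0, 0, 0, -0.0048, -0.0014, 0.0103, 0.015],
    [0, 0, 0, -0.0054, -0.0014, 0.0115, 0.015],
    [0, 0, 0, -0.0054, -0.0014, 0.0115, 0.015],
    [0, 0, 0, -0.0054, -0.0014, 0.0115, 0.015],
    [0, 0, 0, -0.0054, -0.0014, 0.0115, 0.015],
  ],
)

```text
clock: 6.8
position: [0.5106, -0.2072, 0.1828]
ee_rot: [0.972, -0.159, 0.171, 0.028]
ft_force: [-0.8, 0.5, -3.4]
grip_width: 0.292
```

```bash
python3 -c "
from h import *
st();im=cams.camera('wrist');cv2.imwrite('pics/w4.png',cv2.resize(im[90:290,180:400,::-1],None,fx=3,fy=3,interpolation=cv2.INTER_CUBIC))"
```

```text
t 6.8 tilt 20.01 low [-12.03  -0.24   1.31] high [18.04 -0.19 -9.64] F(u,y,down) [-0.95 -0.25  3.35] T [ 0.03 -0.62  0.01]
```

View pics/w4.png

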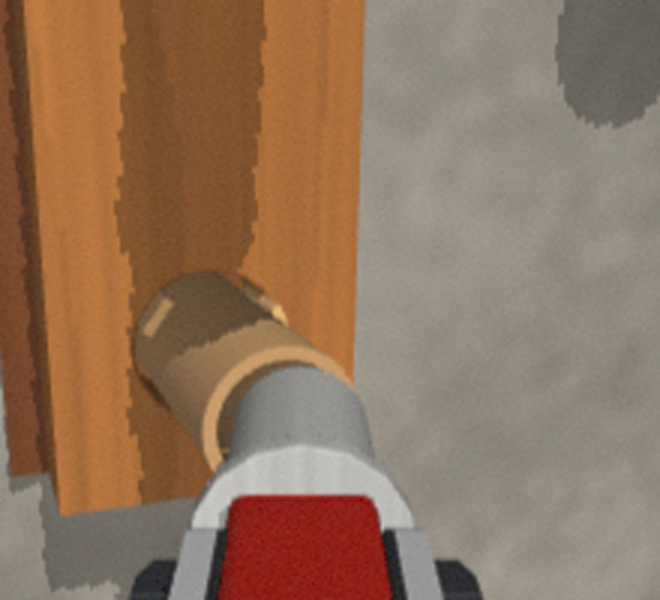

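>>> move_arm(
  moves=[
    [0, 0, 0, -0.0003, 0.0002, 0.001, 0.015],
    [0, 0, 0, -0.0006, 0.0002, 0.0018, 0.015],
    [0, 0, 0, -0.0009, 0.0002, 0.0025, 0.015],
    [0, 0, 0, -0.0009, 0.0002, 0.0025, 0.015],
    [0, 0, 0, -0.0009, 0.0002, 0.0025, 0.015],
  ],
)

```text
clock: 7.35
position: [0.5105, -0.2074, 0.1799]
ee_rot: [0.972, -0.159, 0.171, 0.028]
ft_force: [0.2, -0.2, -2.8]
grip_width: 0.293
```

```bash
python3 -c "
from h import *
st()"
```

```text
t 7.35 tilt 20.0 low [-12.14  -0.04   4.14] high [ 1.793e+01  1.000e-02 -6.810e+00] F(u,y,down) [0.22 0.14 2.77] T [ 0.03 -0.65 -0.05]
```

>>> move_arm(
  moves=[
    [0, 0, 0, -0.0009, 0, -0.0003, 0.015],
    [0, 0, 0, -0.0017, 0, -0.0006, 0.015],
    [0, 0, 0, -0.0017, 0, -0.0006, 0.015],
  ],
)

```text
clock: 7.65
position: [0.5087, -0.2068, 0.18]
ee_rot: [0.972, -0.16, 0.171, 0.028]
ft_force: [0.3, 1.0, -2.7]
grip_width: 0.291
```

>>> move_arm(
  moves=[
    [0, 0, 0, -0.0006, 0, -0.0002, 0.015],
    [0, 0, 0, -0.0006, 0, -0.0002, 0.015],
    [0, 0, 0, -0.0006, 0, -0.0002, 0.015],
  ],
)

```text
clock: 7.95
position: [0.5082, -0.2066, 0.18]
ee_rot: [0.972, -0.16, 0.171, 0.028]
ft_force: [-0.6, 0.2, -4.4]
grip_width: 0.292
```

```bash
python3 -c "
from h import *
st()"
```

```text
t 7.95 tilt 20.01 low [-14.53  -0.06   4.09] high [ 1.554e+01 -1.000e-02 -6.860e+00] F(u,y,down) [-0.59 -0.    4.44] T [ 0.03 -0.69  0.03]
```

Still free; continue toward the wall in small steps.

>>> move_arm(
  moves=[
    [0, 0, 0, -0.0006, 0, -0.0002, 0.015],
    [0, 0, 0, -0.0006, 0, -0.0002, 0.015],
    [0, 0, 0, -0.0006, 0, -0.0002, 0.015],
  ],
)

```text
clock: 8.25
position: [0.5076, -0.2064, 0.1799]
ee_rot: [0.972, -0.16, 0.171, 0.028]
ft_force: [0.2, -0.3, -3.8]
grip_width: 0.292
```

>>> move_arm(
  moves=[
    [0, 0, 0, -0.0006, 0, -0.0002, 0.015],
    [0, 0, 0, -0.0006, 0, -0.0002, 0.015],
    [0, 0, 0, -0.0006, 0, -0.0002, 0.015],
  ],
)

```text
clock: 8.55
position: [0.507, -0.2062, 0.1799]
ee_rot: [0.972, -0.159, 0.171, 0.028]
ft_force: [0.4, 0.5, -3.0]
grip_width: 0.293
```

```bash
python3 -c "
from h import *
st()"
```

```text
t 8.55 tilt 20.01 low [-15.77  -0.06   4.14] high [ 1.43e+01 -1.00e-02 -6.81e+00] F(u,y,down) [ 0.22 -0.57  3.  ] T [ 0.03 -0.53 -0.  ]
```

>>> move_arm(
  moves=[
    [0, 0, 0, -0.0006, 0, -0.0002, 0.015],
    [0, 0, 0, -0.0006, 0, -0.0002, 0.015],
    [0, 0, 0, -0.0006, 0, -0.0002, 0.015],
  ],
)

```text
clock: 8.85
position: [0.5065, -0.206, 0.18]
ee_rot: [0.972, -0.16, 0.172, 0.028]
ft_force: [1.3, -0.3, -3.7]
grip_width: 0.295
```

>>> move_arm(
  moves=[
    [0, 0, 0, -0.0006, 0, -0.0002, 0.015],
    [0, 0, 0, -0.0006, 0, -0.0002, 0.015],
    [0, 0, 0, -0.0006, 0, -0.0002, 0.015],
  ],
)

```text
clock: 9.15
position: [0.5059, -0.2058, 0.18]
ee_rot: [0.972, -0.159, 0.172, 0.028]
ft_force: [1.8, -1.3, -2.9]
grip_width: 0.293
```

```bash
python3 -c "
from h import *
st()"
```

```text
t 9.15 tilt 20.02 low [-16.93  -0.06   4.09] high [ 1.314e+01 -1.000e-02 -6.860e+00] F(u,y,down) [2.14 0.61 2.92] T [ 0.09 -0.14 -0.02]
```

>>> move_arm(
  moves=[
    [0, 0, 0, -0.0006, 0, -0.0002, 0.015],
    [0, 0, 0, -0.0006, 0, -0.0002, 0.015],
    [0, 0, 0, -0.0006, 0, -0.0002, 0.015],
  ],
)

```text
clock: 9.45
position: [0.5053, -0.2056, 0.1799]
ee_rot: [0.972, -0.16, 0.172, 0.028]
ft_force: [2.9, -0.7, -4.0]
grip_width: 0.294
```

```bash
python3 -c "
from h import *
st()"
```

```text
t 9.45 tilt 20.02 low [-17.57  -0.05   4.12] high [12.5   0.   -6.84] F(u,y,down) [ 2.96 -0.27  3.97] T [0.05 0.1  0.  ]
```

>>> move_arm(
  moves=[
    [0, 0, 0, 0.0008, 0, 0.0003, 0.015],
    [0, -2.5, 0, 0.0037, 0, 0.001, 0.015],
    [0, -5, 0, 0.0067, 0, 0.0019, 0.015],
    [0, -7.5, 0, 0.0096, 0, 0.003, 0.015],
    [0, -10, 0, 0.0125, 0, 0.0041, 0.015],
    [0, -10, 0, 0.0125, 0, 0.0041, 0.015],
    [0, -10, 0, 0.0125, 0, 0.0041, 0.015],
  ],
)

```text
clock: 10.15
position: [0.5176, -0.2099, 0.1799]
ee_rot: [0.983, -0.161, 0.086, 0.014]
ft_force: [2.0, -0.0, -3.5]
grip_width: 0.293
```

```bash
python3 -c "
from h import *
st()"
```

```text
t 10.15 tilt 10.02 low [-17.58   0.16   4.74] high [13.93  0.23 -0.83] F(u,y,down) [ 1.95 -0.63  3.49] T [0.16 0.22 0.  ]
```

>>> move_arm(
  moves=[
    [0, -1, 0, 0.0012, -0.0002, 0.0003, 0.015],
    [0, -2, 0, 0.0024, -0.0002, 0.0006, 0.015],
    [0, -3, 0, 0.0036, -0.0002, 0.0009, 0.015],
    [0, -4, 0, 0.0047, -0.0002, 0.0013, 0.015],
    [0, -4, 0, 0.0047, -0.0002, 0.0013, 0.015],
    [0, -4, 0, 0.0047, -0.0002, 0.0013, 0.015],
  ],
)

```text
clock: 10.75
position: [0.5224, -0.2113, 0.1797]
ee_rot: [0.985, -0.162, 0.052, 0.009]
ft_force: [1.8, -0.2, -3.2]
grip_width: 0.289
```

```bash
python3 -c "
from h import *
st()"
```

```text
t 10.75 tilt 5.99 low [-17.84  -0.07   4.55] high [ 1.398e+01 -1.000e-02  1.210e+00] F(u,y,down) [ 1.75 -0.39  3.17] T [ 0.04  0.38 -0.02]
```

>>> move_arm(
  moves=[
    [0, -1, 0, 0.0012, 0, 0.0003, 0.015],
    [0, -2, 0, 0.0024, 0, 0.0006, 0.015],
    [0, -3, 0, 0.0036, 0, 0.0009, 0.015],
    [0, -4, 0, 0.0047, 0, 0.0013, 0.015],
    [0, -4, 0, 0.0047, 0, 0.0013, 0.015],
  ],
)

```text
clock: 11.25
position: [0.5273, -0.2128, 0.1788]
ee_rot: [0.987, -0.162, 0.017, 0.003]
ft_force: [0.9, -1.1, -2.4]
grip_width: 0.292
```

```bash
python3 -c "
from h import *
st()"
```

```text
t 11.25 tilt 1.93 low [-17.94  -0.19   4.66] high [14.03 -0.13  3.58] F(u,y,down) [1.25 0.76 2.45] T [0.05 0.36 0.05]
```

>>> move_arm(
  moves=[
    [0, -1, 0, 0.0012, 0, 0.0003, 0.015],
    [0, -2, 0, 0.0024, 0, 0.0006, 0.015],
    [0, -2, 0, 0.0024, 0, 0.0006, 0.015],
    [0, -2, 0, 0.0024, 0, 0.0006, 0.015],
  ],
)

```text
clock: 11.65
position: [0.5292, -0.2136, 0.1784]
ee_rot: [0.987, -0.162, -0.0, 0.0]
ft_force: [2.4, -1.2, -5.0]
grip_width: 0.298
```

```bash
python3 -c "
from h import *
st()"
```

```text
t 11.65 tilt -0.01 low [-18.35  -0.14   4.59] high [13.65 -0.08  4.59] F(u,y,down) [2.64 0.35 5.03] T [-0.02  0.69  0.03]
```

>>> move_arm(
  moves=[
    [0, 0, 0, 0, 0, 0.0005, 0.015],
    [0, 0, 0, 0, 0, 0.001, 0.015],
    [0, 0, 0, 0, 0, 0.0015, 0.015],
    [0, 0, 0, 0, 0, 0.002, 0.015],
    [0, 0, 0, 0, 0, 0.002, 0.015],
  ],
)

```text
clock: 12.15
position: [0.5292, -0.2134, 0.1765]
ee_rot: [0.987, -0.162, 0.0, -0.0]
ft_force: [2.9, -1.0, -2.2]
grip_width: 0.293
```

```bash
python3 -c "
from h import *
st()"
```

```text
t 12.15 tilt 0.0 low [-18.43  -0.27   6.52] high [13.56 -0.22  6.51] F(u,y,down) [3.08 0.05 2.19] T [0.03 0.61 0.02]
```

>>> move_arm(
  moves=[
    [0, 0, 0, 0.0006, 0.0001, 0, 0.015],
    [0, 0, 0, 0.0012, 0.0001, 0, 0.015],
    [0, 0, 0, 0.0012, 0.0001, 0.0005, 0.015],
    [0, 0, 0, 0.0012, 0.0001, 0.001, 0.015],
    [0, 0, 0, 0.0012, 0.0001, 0.001, 0.015],
  ],
)

```text
clock: 12.65
position: [0.5301, -0.2139, 0.1753]
ee_rot: [0.987, -0.162, -0.0, -0.0]
ft_force: [0.5, 0.3, -4.3]
grip_width: 0.293
```

```bash
python3 -c "
from h import *
st()"
```

```text
t 12.65 tilt -0.03 low [-17.47  -0.13   7.72] high [14.53 -0.08  7.74] F(u,y,down) [ 0.42 -0.46  4.31] T [-0.02  0.32  0.02]
```

>>> move_arm(
  moves=[
    [0, 0, 0, 0.0004, 0, 0.0005, 0.015],
    [0, 0, 0, 0.0004, 0, 0.001, 0.015],
    [0, 0, 0, 0.0004, 0, 0.002, 0.015],
    [0, 0, 0, 0.0004, 0, 0.003, 0.015],
    [0, 0, 0, 0.0004, 0, 0.004, 0.015],
    [0, 0, 0, 0.0004, 0, 0.005, 0.015],
    [0, 0, 0, 0.0004, 0, 0.005, 0.015],
  ],
)

```text
clock: 13.35
position: [0.5306, -0.214, 0.1703]
ee_rot: [0.987, -0.162, -0.0, -0.0]
ft_force: [0.1, 0.5, -4.5]
grip_width: 0.292
```

```bash
python3 -c "
from h import *
st();im=cams.camera('scene');im2=cams.camera('wrist');cv2.imwrite('pics/s5.png',np.hstack([cv2.resize(im[90:230,200:320,::-1],None,fx=3,fy=3),cv2.resize(im2[100:310,190:390,::-1],None,fx=2,fy=2)]))"
```

```text
t 13.35 tilt -0.02 low [-16.95  -0.13  12.7 ] high [15.05 -0.07 12.7 ] F(u,y,down) [-0.05 -0.52  4.49] T [-0.03  0.11 -0.01]
```

>>> move_arm(
  moves=[
    [0, 0, 0, 0, 0, 0.001, 0.015],
    [0, 0, 0, 0, 0, 0.0025, 0.015],
    [0, 0, 0, 0, 0, 0.004, 0.015],
    [0, 0, 0, 0, 0, 0.0055, 0.015],
    [0, 0, 0, 0, 0, 0.007, 0.015],
    [0, 0, 0, 0, 0, 0.0085, 0.015],
    [0, 0, 0, 0, 0, 0.01, 0.015],
    [0, 0, 0, 0, 0, 0.011, 0.015],
    [0, 0, 0, 0, 0, 0.012, 0.015],
    [0, 0, 0, 0, 0, 0.012, 0.015],
  ],
)

```text
clock: 14.45
position: [0.5306, -0.2141, 0.1584]
ee_rot: [0.987, -0.162, -0.0, -0.0]
ft_force: [1.4, -0.8, -4.2]
grip_width: 0.29
```

```bash
python3 -c "
from h import *
st()"
```

```text
t 14.45 tilt -0.01 low [-16.84  -0.13  24.64] high [15.15 -0.08 24.64] F(u,y,down) [1.59 0.35 4.19] T [ 0.    0.16 -0.03]
```

>>> move_arm(
  moves=[
    [0, 0, 0, 0.0002, 0, 0.001, 0.015],
    [0, 0, 0, 0.0002, 0, 0.0025, 0.015],
    [0, 0, 0, 0.0002, 0, 0.004, 0.015],
    [0, 0, 0, 0.0002, 0, 0.0055, 0.015],
    [0, 0, 0, 0.0002, 0, 0.007, 0.015],
    [0, 0, 0, 0.0002, 0, 0.0085, 0.015],
    [0, 0, 0, 0.0002, 0, 0.01, 0.015],
    [0, 0, 0, 0.0002, 0, 0.011, 0.015],
    [0, 0, 0, 0.0002, 0, 0.012, 0.015],
    [0, 0, 0, 0.0002, 0, 0.012, 0.015],
  ],
)

```text
clock: 15.45
position: [0.5308, -0.2141, 0.1464]
ee_rot: [0.987, -0.162, -0.0, -0.0]
ft_force: [-0.1, -0.0, -4.1]
grip_width: 0.289
```

```bash
python3 -c "
from h import *
st()"
```

```text
t 15.45 tilt -0.0 low [-16.63  -0.14  36.64] high [15.36 -0.09 36.64] F(u,y,down) [-0.07  0.07  4.07] T [ 0.01  0.13 -0.01]
```

>>> move_arm(
  moves=[
    [0, 0, 0, 0, 0, 0.001, 0.015],
    [0, 0, 0, 0, 0, 0.002, 0.015],
    [0, 0, 0, 0, 0, 0.003, 0.015],
    [0, 0, 0, 0, 0, 0.004, 0.015],
    [0, 0, 0, 0, 0, 0.005, 0.015],
    [0, 0, 0, 0, 0, 0.006, 0.015],
    [0, 0, 0, 0, 0, 0.007, 0.015],
    [0, 0, 0, 0, 0, 0.008, 0.015],
    [0, 0, 0, 0, 0, 0.009, 0.015],
    [0, 0, 0, 0, 0, 0.009, 0.015],
  ],
)

```text
clock: 16.45
position: [0.5309, -0.2141, 0.1374]
ee_rot: [0.987, -0.162, 0.0, -0.0]
ft_force: [-0.0, -0.7, -3.6]
grip_width: 0.293
```

```bash
python3 -c "
from h import *
st()"
```

```text
t 16.45 tilt -0.0 low [-16.61  -0.16  45.65] high [15.39 -0.11 45.65] F(u,y,down) [0.2 0.7 3.6] T [ 0.07  0.25 -0.01]
```

>>> move_arm(
  moves=[
    [0, 0, 0, 0, 0, 0.0008, 0.015],
    [0, 0, 0, 0, 0, 0.0016, 0.015],
    [0, 0, 0, 0, 0, 0.0024, 0.015],
    [0, 0, 0, 0, 0, 0.0032, 0.015],
    [0, 0, 0, 0, 0, 0.004, 0.015],
    [0, 0, 0, 0, 0, 0.004, 0.015],
  ],
)

```text
clock: 17.05
position: [0.5309, -0.2141, 0.1334]
ee_rot: [0.987, -0.162, 0.0, -0.0]
ft_force: [2.0, -0.3, -3.6]
grip_width: 0.287
```

>>> move_arm(
  moves=[
    [0, 0, 0, 0, 0, 0.0007, 0.015],
    [0, 0, 0, 0, 0, 0.0014, 0.015],
    [0, 0, 0, 0, 0, 0.002, 0.015],
    [0, 0, 0, 0, 0, 0.002, 0.015],
  ],
)

```text
clock: 17.45
position: [0.5309, -0.2141, 0.1315]
ee_rot: [0.987, -0.162, 0.0, -0.0]
ft_force: [1.4, 0.2, -2.6]
grip_width: 0.295
```

```bash
python3 -c "
from h import *
st()"
```

```text
t 17.45 tilt 0.01 low [-16.57  -0.18  51.54] high [15.43 -0.13 51.54] F(u,y,down) [ 1.27 -0.67  2.55] T [ 0.06  0.37 -0.03]
```

>>> move_arm(
  moves=[
    [0, 0, 0, 0.0003, 0, 0.0004, 0.015],
    [0, 0, 0, 0.0003, 0, 0.0008, 0.015],
    [0, 0, 0, 0.0003, 0, 0.0012, 0.015],
    [0, 0, 0, 0.0003, 0, 0.0015, 0.015],
    [0, 0, 0, 0.0003, 0, 0.0015, 0.015],
  ],
)

```text
clock: 17.95
position: [0.5311, -0.2142, 0.13]
ee_rot: [0.987, -0.162, -0.0, -0.0]
ft_force: [-0.2, 0.4, -2.7]
grip_width: 0.294
```

>>> move_arm(
  moves=[
    [0, 0, 0, 0, 0, 0.0004, 0.015],
    [0, 0, 0, 0, 0, 0.0008, 0.015],
    [0, 0, 0, 0, 0, 0.001, 0.015],
    [0, 0, 0, 0, 0, 0.001, 0.015],
  ],
)

```text
clock: 18.35
position: [0.5311, -0.2142, 0.129]
ee_rot: [0.987, -0.162, 0.0, -0.0]
ft_force: [0.2, 0.1, -1.2]
grip_width: 0.293
```

>>> move_arm(
  moves=[
    [0, 0, 0, 0, 0, 0.0004, 0.015],
    [0, 0, 0, 0, 0, 0.0008, 0.015],
    [0, 0, 0, 0, 0, 0.001, 0.015],
    [0, 0, 0, 0, 0, 0.001, 0.015],
  ],
)

```text
clock: 18.75
position: [0.5312, -0.2143, 0.1281]
ee_rot: [0.987, -0.162, 0.0, -0.0]
ft_force: [-0.7, 0.5, 1.0]
grip_width: 0.294
```

```bash
python3 -c "
from h import *
st()"
```

```text
t 18.75 tilt 0.01 low [-16.21  -0.1   54.86] high [ 1.579e+01 -5.000e-02  5.485e+01] F(u,y,down) [-0.86 -0.23 -0.97] T [ 0.06 -0.16  0.02]
```

>>> move_arm(
  moves=[
    [0, 0, 0, 0, 0, 0.0004, 0.015],
    [0, 0, 0, 0, 0, 0.0008, 0.015],
    [0, 0, 0, 0, 0, 0.001, 0.015],
    [0, 0, 0, 0, 0, 0.001, 0.015],
  ],
)

```text
clock: 19.15
position: [0.5315, -0.2144, 0.1279]
ee_rot: [0.987, -0.162, 0.0, -0.0]
ft_force: [-1.8, 1.6, 9.9]
grip_width: 0.291
```

>>> move_arm(
  moves=[
    [0, 0, 0, 0, 0, 0.0003, 0.015],
    [0, 0, 0, 0, 0, 0.0006, 0.015],
    [0, 0, 0, 0, 0, 0.0008, 0.015],
    [0, 0, 0, 0, 0, 0.0008, 0.015],
  ],
)

```text
clock: 19.55
position: [0.5317, -0.2145, 0.1278]
ee_rot: [0.987, -0.162, 0.001, -0.0]
ft_force: [-4.0, 2.6, 16.3]
grip_width: 0.293
```

>>> move_arm(
  moves=[
    [0, 0, 0, 0, 0, -0.0006, 0.015],
    [0, 0, 0, 0, 0, -0.0013, 0.015],
    [0, 0, 0, 0, 0, -0.0013, 0.015],
  ],
)

```text
clock: 19.85
position: [0.5314, -0.2143, 0.1279]
ee_rot: [0.987, -0.162, 0.0, -0.0]
ft_force: [-1.8, -0.1, 6.7]
grip_width: 0.295
```

```bash
python3 -c "
from h import *
st();im=cams.camera('scene');im2=cams.camera('wrist');cv2.imwrite('pics/s6.png',np.hstack([cv2.resize(im[90:230,200:310,::-1],None,fx=4,fy=4,interpolation=2),cv2.resize(im2[120:330,200:350,::-1],(360,560))]))"
```

```text
t 19.85 tilt 0.04 low [-15.99  -0.14  55.07] high [16.01 -0.09 55.04] F(u,y,down) [-1.61  0.69 -6.65] T [ 0.15 -0.43  0.03]
```

View pics/s6.png

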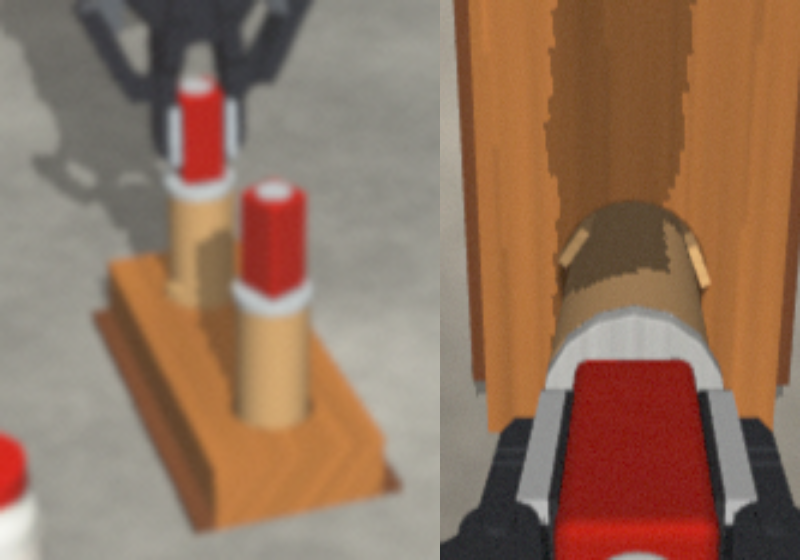

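>>> move_arm(
  moves=[
    [0, 0, 0, -0.0003, 0, -0.0003, 0.015],
    [0, 0, 0, -0.0003, 0, -0.0006, 0.015],
    [0, 0, 0, -0.0003, 0, -0.0006, 0.03],
    [0, 0, 0, -0.0003, 0, -0.0006, 0.05],
    [0, 0, 0, -0.0003, 0, -0.0006, 0.08],
    [0, 0, 0, -0.0003, 0, -0.0006, 0.08],
    [0, 0, 0, -0.0003, 0, -0.0006, 0.08],
    [0, 0, 0, -0.0003, 0, -0.0006, 0.08],
  ],
  grip_force=20,
)

```text
clock: 20.75
position: [0.5308, -0.2141, 0.1281]
ee_rot: [0.987, -0.162, -0.0, -0.0]
ft_force: [-0.1, 0.4, 0.2]
grip_width: 0.94
```

>>> move_arm(
  moves=[
    [0, 0, 0, 0, 0, -0.01, 0.08],
    [0, 0, 0, 0, 0, -0.03, 0.08],
    [0, 0, 0, 0, 0, -0.06, 0.08],
    [0, 0, 0, 0, 0, -0.1, 0.08],
    [0, 0, 0, 0, 0, -0.13, 0.08],
    [0, 0, 0, 0, 0, -0.15, 0.08],
    [0, 0, 0, 0, 0, -0.15, 0.08],
    [0, 0, 0, 0, 0, -0.15, 0.08],
  ],
)

```text
clock: 21.55
position: [0.5309, -0.2142, 0.2784]
ee_rot: [0.987, -0.162, 0.0, -0.0]
ft_force: [1.0, -0.4, -0.4]
grip_width: 0.938
```

```bash
python3 -c "
from h import *
st();im=cams.camera('scene');im2=cams.camera('wrist');cv2.imwrite('pics/s7.png',np.hstack([cv2.resize(im[90:230,200:310,::-1],None,fx=4,fy=4,interpolation=2),cv2.resize(im2[120:330,200:350,::-1],(360,560))]))
# done top and brass top in top view before/after
a=cv2.imread('pics/scene0.png')
for n,(u,v) in dict(done=(267.7,150.2),glue=(192.7,207.7)).items():
  for i in(a,im[...,::-1]):
    h=cv2.cvtColor(np.ascontiguousarray(i),cv2.COLOR_BGR2HSV);m=((h[...,0]<6)|(h[...,0]>174))&(h[...,1]>160)&(h[...,2]>70)
    y,x=np.nonzero(m[int(v)-18:int(v)+18,int(u)-10:int(u)+16]);print(n,x.mean().round(2),y.mean().round(2),len(x))
"
```

```text
t 21.55 tilt 0.04 low [-16.54  -0.13 -95.41] high [ 1.545e+01 -7.000e-02 -9.544e+01] F(u,y,down) [1.08 0.11 0.42] T [-0.01  0.03 -0.02]
done 10.68 18.23 311
done 10.71 18.25 314
glue 11.14 18.68 416
glue 11.14 18.68 416
```

View pics/s7.png

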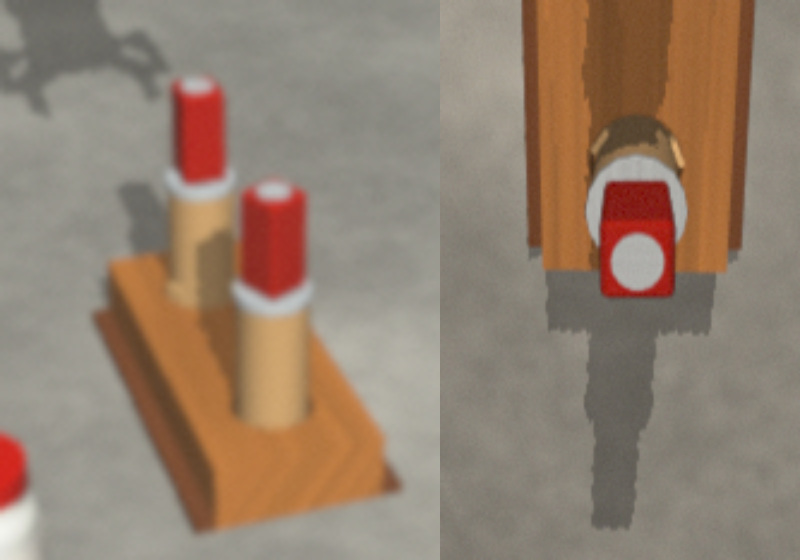

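```bash
python3 -c "
from h import *
print(manip.hand_in())"
```

```text
the job is handed in; nothing more can be done
None
```

The steel plug is fully home in the open tube and released, and I have handed the job in; it took about 22 s of the 72 s.

**Entry:** I leaned the plug 20° and entered it edge-first. It touched the mouth wall at about 3 N sideways. I straightened it against that wall, centred it, and slid it straight down.

**Seating:** Drag came on over the last few millimetres, then a firm stop with the foot about 55 mm below the nominal rim height. The largest push I read was about 20 N, allowing for the plug's weight. I only had the force at the end of each call, so a short peak in between could have gone unseen.

**Last checks:**
- In the last pictures the plug stands upright with its collar on the rim, looking like its neighbour.
- After I let go and lifted clear, the gripper force was near zero.
- The finished tube and the glue jar had not shifted in the scene camera (0.03 pixel or less).
- I did not measure the brass plug or the tape afterwards, but the arm never came near the tape and lifted the steel plug straight out beside the brass one.

**Disagreements:** The wrist camera and the arm's own pose differed by 2 to 3 mm on where the foot was, so I used their relative position and the feel of the wall. No check failed.

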